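# Load a board in the hand test jig and hold its sprung frame shut

### The job

Test the smaller of the two circuit boards, leaving the larger one where it lies: set it down in the nest of the hand test jig, flat between the corner guides with the end that now points away from the robot towards the hinge, and let go of it. Then pull the jig's upright sprung pressure frame over by its handle and press it fully down onto its rubber stops, so that the board is pushed onto the probes. The frame has no latch: hold it fully down for the three seconds of the test and finish with the gripper still holding it down.

Things in the scene. Friction and masses are not known exactly. Their poses are not given: they have to be found in the camera images.
- small_board: Smaller green circuit board, 106 x 66 mm: 2 mm thick, on four 10 mm brass stand-offs near its corners (upper face 12 mm above what it stands on; parts rise to 20 mm). Origin: centre, level with the stand-offs' feet; x along its length towards the end that goes to the hinge, z up. About 0.11 kg. Take it across its 66 mm width, at the middle of the long edges.
- board_far_end (a point): Middle of the smaller board's short edge (upper face, 53 mm along the board's x) that points away from the robot at the start and has to go to the hinge.
- large_board: Larger green circuit board, 120 x 70 mm, on the same stand-offs; leave it alone. Origin: centre, level with the stand-offs' feet; x along its length, z up. The two boards may have changed places.
- jig: Hand test jig, fixed: grey and black base, x -72 to +104 mm, 126 mm wide in y, top at 28 mm. Origin: on the mat under the nest's centre; x points from the handle side to the hinge (away from the robot, turned a little), z up. It carries the nest plate and the hinged pressure frame. Rubber stops for the frame's rails at x = -62, y = +-50 mm.
- nest_seat (a point): Centre of the nest plate's top (124 x 94 mm, 40 mm above the mat), axes as the jig's: the seated board's origin and x lie here. Corner guides leave the smaller board 1.5 mm play each side; 17 mm high, then flared to 25 mm. They cover only 14 mm from each corner: the middle of the long edges is free for fingers. The plate floats on springs.
- frame_hinge (a point): Middle of the pressure frame's hinge axis, which runs along the jig's y, 50 mm above the mat and 80 mm behind the nest's centre. It does not move. The open frame (108 mm wide) stands up from here to 0.24 m, so come to the nest from the front or above. A black test fixture, 0.13 m high with a hood 0.29 m high, begins about 0.1 m to the left (+y) of the nest's centre.
- frame_handle (a point): Middle of the handle: round black grip, 14 mm thick, 88 mm long, parallel to the hinge, 185 mm along the rails from the axis and 14 mm above the plane through it. Open: 0.23 m above the mat, 0.10 m behind the nest's centre; down: 64 mm above the mat, 105 mm in front of it, clear of the base, 35 mm from the clear plate. Pinched from above it turns in the grip as the frame swings.
- frame (a joint): Swing of the pressure frame (two rails, clear plate with four push rods, handle), rad: 0 = open, 1.6 rad above level, just past upright, where its spring holds it; 1.6 = fully down on the stops. The spring drives it open: about 1 N at the handle at first, some 11 N with the board pressed down; let go, it flies open.
- nest (a joint): How far the floating nest plate is pressed down, m: 0 = up, at most 0.0065. It sinks only when the push rods press on a board in it: about 4 mm with the frame fully down (spring force 5 to 12 N), 0 without a board.

How it is judged:
On the way, in this order (a step that is already met when the one before it is completed fails the run):
1. the smaller board lies flat in the nest, right way round, let go, with the frame still open (x of small_board in the frame of nest_seat between -0.004 and 0.004 m and y of small_board in the frame of nest_seat between -0.004 and 0.004 m and z of small_board in the frame of nest_seat between -0.0025 and 0.0025 m and angle between the x axis of small_board and the x axis of nest_seat, either way round below 0.08 rad and angle between the z axis of small_board and the z axis of nest_seat, either way round below 0.04 rad and x of board_far_end in the frame of nest_seat above 0.03 m and contact force between the fingers and small_board below 0.1 N and value of joint frame below 0.4 rad), for 0.2 s.
2. the frame is held fully down by the fingers with the board pressed onto the probes for 2 s (value of joint frame above 1.565 rad and value of joint nest above 0.002 m and contact force between the fingers and jig above 3 N and x of small_board in the frame of nest_seat between -0.004 and 0.004 m and y of small_board in the frame of nest_seat between -0.004 and 0.004 m and z of small_board in the frame of nest_seat between -0.0025 and 0.0025 m and angle between the x axis of small_board and the x axis of nest_seat, either way round below 0.08 rad and angle between the z axis of small_board and the z axis of nest_seat, either way round below 0.04 rad and x of board_far_end in the frame of nest_seat above 0.03 m), for 2 s.
At the end, for the whole second after the job is handed in: The fingers hold the frame down (over 3 N on the jig), within 0.035 rad of its stop and at rest; the nest plate is pressed down over 2 mm by the board, which lies within 4 mm and 0.08 rad of the nest's centre line, flat, the right end to the hinge (all of step 2 and velocity of joint frame between -0.1 and 0.1 rad/s); the arm keeps its last pose, push and grip.
It fails at once if the larger board is pushed from its place (over 3 cm) (distance of large_board from where it was at the start of the episode above 0.03 m).
It also fails if it takes over 64 s, if anything falls off the work surface, if the arm or the gripper's body presses on something with over 40 N, if the wrist force passes 120 N, or if a joint passes its speed limit or range.

### The arm

A 6-joint arm with a two-finger parallel gripper is mounted at the origin on a cart in front of the work surface, level with it; the furniture and walls round the work are solid. World frame = base frame: x ahead of the robot, y to its left, z up, the work surface at z = 0. Lengths are in m, angles in rad, forces in N, time in s.
With the tool pointing down it reaches from about 0.425 to 0.95 m from the base axis. Payload 3.5 kg.
Tool frame: the origin (TCP) lies at the centre of the arm's flange, where the gripper is bolted on; the fingertips stand 173 mm ahead of it and the grasp point (between the pads) lies 155 mm ahead of it; z points along the fingers, y is the line along which they close (so a half turn about z gives the same grasp; the last joint's range is limited). The gripper opens to 85 mm and grips with 20 to 120 N. Pads are 22 mm wide; open, the fingers measure 114 mm over their backs; the gripper's body (76 mm by 85 mm) begins 54 mm behind the grasp point. The pads swing forward as they close: fully open they stand 13 mm farther back than shut.
Start: joints at [-0.877, 0.286, 1.577, -0, 1.279, -0.15], TCP at [0.504, -0.449, 0.405] pointing down, gripper open.
Joint ranges: [-2.77, 2.77], [-0.9, 2.22], [0.21, 2.48], [-1.53, 4.67], [0.24, 2.81], [-2.84, 2.84]. Speed limits (rad/s): [2.79, 2.79, 3.14, 3.14, 3.14, 3.14].

### API

Orientations are given as a unit quaternion [w, x, y, z].
In Python, from bench import r gives the robot as it stands.
- The arm moves only by the tool step_arm, never from a script. Its argument "increments" is a list of rows, each a list of 5 numbers: the closure, from -1 (fully open) to 1 (shut), then the shift along the tool's x, y, z in units of 0.12 m (1.0 is 0.12 m), then the turn about the tool's z in units of pi/4 rad (1.0 is pi/4 rad). In form: [[fingers, dx, dy, dz, twist], ...]. A call has 1 to 12 rows; each row is the pose to reach, as a shift and turn from the pose commanded when the call began, along the tool's axes at that moment; what a row does not reach only later rows make up. A row lasts 1/10 s, in which the tool goes at most 50 mm and 8.59 degrees, less where a joint would pass 70% of its speed; a pose out of reach is approached as far as the arm can. A call with a number of a shift or a turn outside -1 to 1 is refused whole. A call with a gripper value outside its range is refused whole. The fingers move at their own pace and stop on an object; the grip force is fixed at half the most. Time passes only in rows, so rows that repeat a pose let the fingers close. It gives the time, the measured TCP pose, the force, the opening and the grip force at its end, in the units of the state.
- r.observe(): the state, without advancing time (a new reading comes with each control period).
- r.camera(name): name is "scene" or "top" or "wrist"; returns a dict with "img" (400x640x3 uint8, red, green, blue), "mtx" (3x3 intrinsics, pixels), "distortion" ([k1, k2, p1, p2, k3] as OpenCV has them; the pictures are not rectified), "T" (4x4, takes a point from camera to world coordinates). Camera axes: x right, y down, z forward; pixel columns grow to the right and rows downward; lengths in m; the calibration is good to about 2 mm. A picture is of the moment at which its call begins. There is no depth.
- r.hand_in(): hands the job in; it is judged then, once.
The state is a dict: "clock": time; "joint_pos": joint angles; "qvel": joint speeds; "joint_efforts": joint torques, N m; "eef_pos": TCP position; "orientation": TCP orientation; "ft_force": force on the tool from outside, world axes, zero at the start; "wrist_torque": the same for the moment, N m; "finger_gap": finger opening in m; "gripper_force": force on a finger pad.
Only numpy, scipy, OpenCV 4.12 (cv2) and the standard library are available. Lean on these libraries where they do the work, as an engineer would, in place of code of your own. Each camera call takes 0.05 s, during which the arm holds its last target. There are 200 camera calls.

## Working session

There is one attempt and no reset: what is moved stays moved. The work goes in short steps, Python scripts to look and compute and a tool call to move; the robot and the scene stay as the last step left them, time stands still between calls to the robot, and variables do not carry over. Pictures are saved under pics/ and viewed, at most 10 in all, crops included, and the job is handed in when it is done.

Besides the shell and the picture viewer there is one more tool, called after "Emit:" as name([rows], argument=value, ...), one row to a line, values as JSON. step_arm: Moves the arm, as the interface text tells. Its arguments: {"type":"object","properties":{"increments":{"type":"array"}},"required":["increments"]}

```bash
mkdir -p pics; ls
python3 - <<'E'
from bench import r
import cv2
o=r.observe();print({k:o[k] for k in('clock','eef_pos','orientation','finger_gap')})
for n in('top','scene'):
    c=r.camera(n);cv2.imwrite(f'pics/{n}0.png',c['img'][:,:,::-1]);print(n,c['mtx'],c['distortion'],c['T'])
E
```

```text
pics
{'clock': 0.0, 'eef_pos': array([ 0.50421192, -0.44839836,  0.40336098]), 'orientation': array([-1.11428455e-03,  9.12310689e-01,  4.09497101e-01, -2.99896007e-04]), 'finger_gap': 0.08547108212917927}
top [[393.95341009   0.         317.19907819]
 [  0.         393.95341009 191.40368121]
 [  0.           0.           1.        ]] [-0.00942553  0.          0.          0.          0.        ] [[ 0.02670891 -0.99179191  0.12504178  0.46044159]
 [-0.9995491  -0.0247799   0.01695719 -0.21985149]
 [-0.01371949 -0.12543831 -0.99200656  1.02250543]
 [ 0.          0.          0.          1.        ]]
scene [[428.79140935   0.         317.45483524]
 [  0.         428.79140935 195.11586581]
 [  0.           0.           1.        ]] [-0.00289602  0.          0.          0.          0.        ] [[ 0.83585867 -0.28175511  0.4711203   0.16511206]
 [-0.54885817 -0.44418835  0.70813234 -0.81628659]
 [ 0.00974625 -0.85047679 -0.52592228  0.62120371]
 [ 0.          0.          0.          1.        ]]
```

View pics/top0.png

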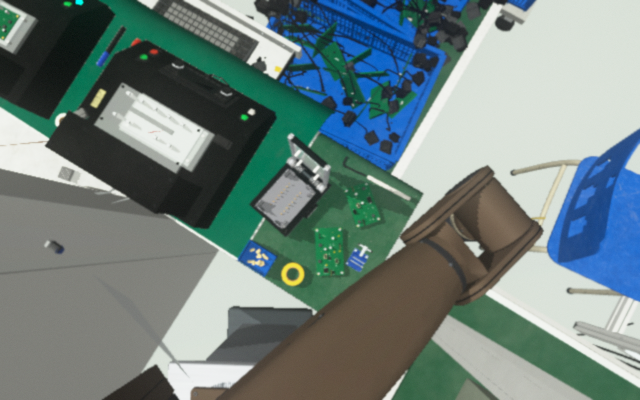

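View pics/scene0.png

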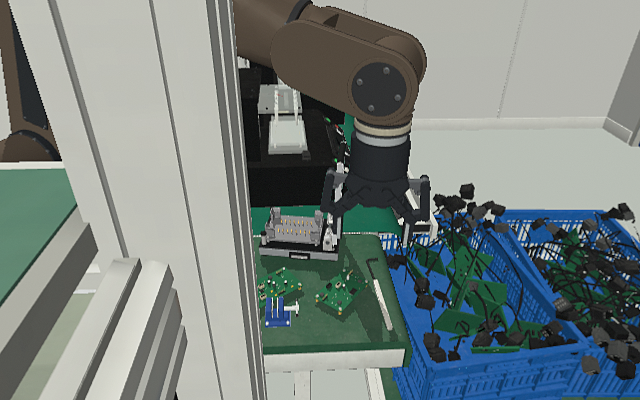

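The top view shows the jig nest at about (285,197) with its open frame at about (308,160), and two boards at about (330,251) and (365,203). The scene view is partly blocked by a post, with the jig at about (300,230). Next I'll measure the boards in the top view.

```bash
cat > h.py <<'E'
import numpy as np, cv2
from bench import r
def ray(c,uv,z):
    p=cv2.undistortPoints(np.array(uv,float).reshape(-1,1,2),c['mtx'],np.array(c['distortion'],float))[:,0]
    d=np.c_[p,np.ones(len(p))]@c['T'][:3,:3].T; o=c['T'][:3,3]
    return o+d*((z-o[2])/d[:,2])[:,None]
def proj(c,P):
    Ti=np.linalg.inv(c['T']); 
    return cv2.projectPoints(np.array(P,float).reshape(-1,1,3),cv2.Rodrigues(Ti[:3,:3])[0],Ti[:3,3],c['mtx'],np.array(c['distortion'],float))[0][:,0]
def boards(c,lo,hi,roi,z=0.012):
    x0,y0,x1,y1=roi
    m=cv2.inRange(cv2.cvtColor(c['img'],cv2.COLOR_RGB2HSV),lo,hi)
    k=np.zeros_like(m);k[y0:y1,x0:x1]=m[y0:y1,x0:x1]
    k=cv2.morphologyEx(k,cv2.MORPH_CLOSE,np.ones((5,5)));k=cv2.morphologyEx(k,cv2.MORPH_OPEN,np.ones((5,5)))
    out=[]
    for q in cv2.findContours(k,cv2.RETR_EXTERNAL,cv2.CHAIN_APPROX_NONE)[0]:
        if cv2.contourArea(q)<300: continue
        w=ray(c,q[:,0],z)[:,:2]; (cx,cy),(a,b),t=cv2.minAreaRect((w*1000).astype(np.float32))
        if a<b: a,b,t=b,a,t-90
        out.append((round(cx,1),round(cy,1),round(a,1),round(b,1),round(t,1),cv2.contourArea(q)))
    return out,k
E
python3 - <<'E'
from h import *
c=r.camera('top');I=c['img']
H=cv2.cvtColor(I,cv2.COLOR_RGB2HSV)
for u,v in((325,240),(335,262),(360,195),(368,212),(345,220),(345,295),(310,240)):print(u,v,H[v-1:v+2,u-1:u+2].reshape(-1,3).mean(0).round())
cv2.imwrite('pics/top1.png',cv2.resize(I[120:310,230:440,::-1],None,fx=3,fy=3,interpolation=cv2.INTER_CUBIC))
w=r.camera('wrist');cv2.imwrite('pics/wr1.png',w['img'][:,:,::-1]);print(w['T'])
E
```

```text
325 240 [ 74. 198. 131.]
335 262 [ 64. 106. 123.]
360 195 [ 74. 177.  93.]
368 212 [ 73. 183. 126.]
345 220 [ 70. 108. 114.]
345 295 [18. 76. 73.]
310 240 [ 71. 118.  84.]
[[ 0.74739949 -0.64165089 -0.17227345  0.54842702]
 [-0.66437202 -0.72259626 -0.19095674 -0.39966675]
 [-0.00195659  0.25717463 -0.96636297  0.37257279]
 [ 0.          0.          0.          1.        ]]
```

View pics/top1.png

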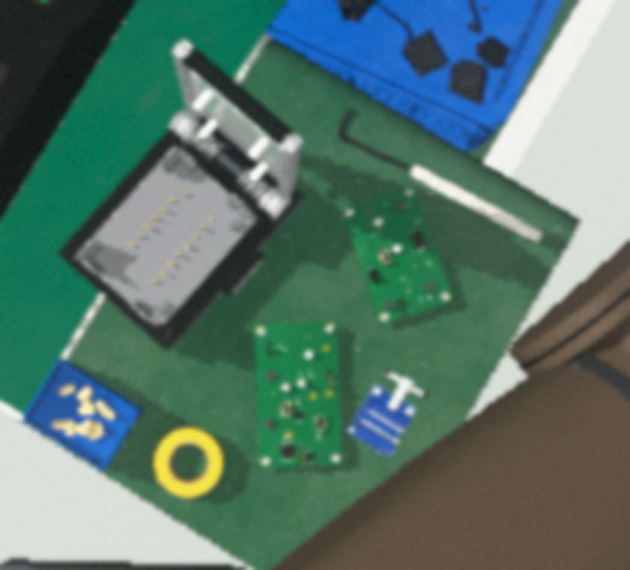

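View pics/wr1.png

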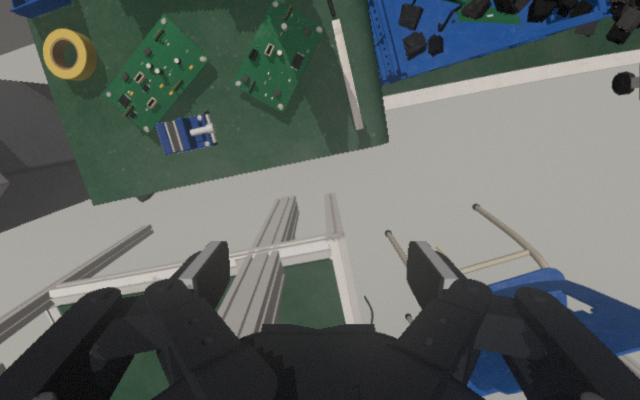

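The crop shows the upright board A, with brass corners at about (260,330), (330,328), (335,458) and (265,462). Board B is tilted, with corners at about (350,212), (412,190), (447,297) and (384,317), and looks smaller. The wrist view shows both boards at (157,72) and (278,55). I'll mask them and measure.

Run:
```python
from h import *
c=r.camera('top')
o,k=boards(c,(60,150,60),(85,255,255),(310,175,400,290));print(*o,sep='\n')
w=r.camera('wrist')
H=cv2.cvtColor(w['img'],cv2.COLOR_RGB2HSV)
for u,v in((150,110),(190,60),(260,80),(285,30),(225,100),(300,130)):print(u,v,H[v-1:v+2,u-1:u+2].reshape(-1,3).mean(0).round())
o,k2=boards(w,(60,150,60),(85,255,255),(95,0,330,130));print(*o,sep='\n')
cv2.imwrite('pics/m.png',np.hstack([cv2.resize(k[170:300,300:410],None,fx=3,fy=3),k2[:390,90:340]]) if 0 else cv2.resize(k[170:300,300:410],None,fx=3,fy=3))
# jig corners of nest plate (z=.04) from crop pixels
px=np.array([(75,250),(165,335),(262,232),(175,150)])/3+[230,120]
print('plate approx',ray(c,px,.04).round(3))
px=np.array([(62,252),(167,347),(300,198)])/3+[230,120]
print('base',ray(c,px,.028).round(3))
px=np.array([(181,47),(292,142)])/3+[230,120]
print('handle ends',ray(c,px,.23).round(3))
```

```text
(437.9, -236.5, 113.0, 70.9, 1.6, 1104.0)
(557.0, -318.5, 103.2, 65.9, 19.4, 877.0)
150 110 [ 71. 115.  84.]
190 60 [ 72. 132.  91.]
260 80 [ 72. 129.  93.]
285 30 [54. 50. 84.]
225 100 [68. 71. 84.]
300 130 [66. 60. 87.]

plate approx [[ 0.55  -0.048  0.04 ]
 [ 0.481 -0.126  0.04 ]
 [ 0.569 -0.204  0.04 ]
 [ 0.637 -0.128  0.04 ]]
base [[ 0.549 -0.035  0.028]
 [ 0.472 -0.127  0.028]
 [ 0.6   -0.235  0.028]]
handle ends [[ 0.675 -0.148  0.23 ]
 [ 0.61  -0.226  0.23 ]]
```

Emit:
step_arm([
  [-1,0.3,-0.1,0.1,0.1],
  [-1,0.6,-0.2,0.2,0.25],
  [-1,0.8,-0.3,0.2,0.4],
  [-1,0.8,-0.38,0.2,0.55],
  [-1,0.8,-0.39,0.2,0.64],
  [-1,0.8,-0.39,0.2,0.64],
  [-1,0.8,-0.39,0.2,0.64],
  [-1,0.8,-0.39,0.2,0.64],
])

```text
clock: 1.1
eef_pos: [0.5332, -0.3461, 0.3808]
orientation: [0.0, 0.985, 0.17, 0.0]
ft_force: [0.8, -0.2, 0.3]
finger_gap: 0.0852
gripper_force: 0.0
```

Run:
```python
from h import *
o=r.observe();print(o['clock'],o['eef_pos'],o['orientation'],o['ft_force'])
w=r.camera('wrist');cv2.imwrite('pics/wr2.png',w['img'][:,:,::-1]);print(w['T'].round(3))
o,k2=boards(w,(60,125,60),(85,255,255),(0,0,640,400));print(*o,sep='\n')
o,k2=boards(w,(60,150,60),(85,255,255),(0,0,640,400));print(*o,sep='\n')
```

```text
1.1 [ 0.53317398 -0.3460848   0.38077953] [7.78649883e-05 9.85431780e-01 1.70071158e-01 4.97638574e-05] [ 0.79944571 -0.22263082  0.32115647]
[[ 0.335 -0.91  -0.243  0.595]
 [-0.942 -0.324 -0.086 -0.324]
 [-0.     0.257 -0.966  0.35 ]
 [ 0.     0.     0.     1.   ]]
(469.1, -234.1, 68.6, 56.8, -86.6, 1538.5)
(533.8, -318.9, 47.1, 45.4, -72.4, 1018.0)
(567.8, -294.7, 42.3, 21.8, 14.3, 397.0)
(526.7, -8.5, 195.8, 104.2, -3.2, 8207.0)
(546.3, 14.9, 103.8, 55.0, 3.7, 2188.0)
```

View pics/wr2.png

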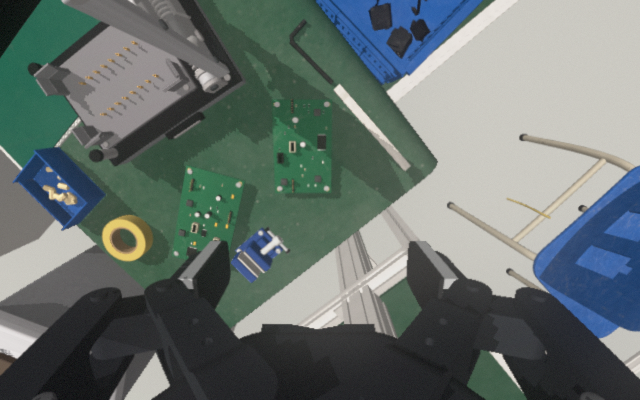

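The wrist view shows the small board with corners at about (274,100), (330,100), (332,193) and (278,194), and the large board at (210,210). The jig nest is at upper left, about (125,75), with its frame at (170,40). The shadow breaks up the colour mask, so I'll segment the small board with GrabCut.

```bash
cat >> h.py <<'E'
def gc(c,rect,z=0.012):
    m=np.zeros(c['img'].shape[:2],np.uint8)
    s=cv2.cvtColor(c['img'],cv2.COLOR_RGB2LAB)
    cv2.grabCut(s,m,rect,np.zeros((1,65)),np.zeros((1,65)),8,cv2.GC_INIT_WITH_RECT)
    k=((m==1)|(m==3)).astype(np.uint8)*255
    k=cv2.morphologyEx(cv2.morphologyEx(k,cv2.MORPH_CLOSE,np.ones((9,9))),cv2.MORPH_OPEN,np.ones((15,15)))
    q=max(cv2.findContours(k,cv2.RETR_EXTERNAL,cv2.CHAIN_APPROX_NONE)[0],key=cv2.contourArea)
    (cx,cy),(a,b),t=cv2.minAreaRect((ray(c,q[:,0],z)[:,:2]*1000).astype(np.float32))
    if a<b:a,b,t=b,a,t-90
    return (cx,cy,a,b,t),q
E
python3 - <<'E'
from h import *
w=r.camera('wrist')
g,q=gc(w,(264,90,78,114));print(np.round(g,1))
print('corners',ray(w,[(274,100),(330,100),(332,193),(278,194)],.012).round(4).tolist())
I=w['img'].copy();cv2.drawContours(I,[q],-1,(255,0,0),1)
J=np.hstack([cv2.resize(I[80:205,255:355,::-1],None,fx=4,fy=4),cv2.resize(I[80:205,255:355,::-1]*0,None,fx=.01,fy=4)]) if 0 else cv2.resize(I[80:205,255:350,::-1],None,fx=4,fy=4)
K=cv2.resize(w['img'][0:170,20:250,::-1],None,fx=500/170*0.6,fy=500/170*0.6)
K=cv2.copyMakeBorder(K,0,500-K.shape[0],0,0,cv2.BORDER_CONSTANT)
cv2.imwrite('pics/b3.png',np.hstack([J,K]))
E
```

```text
[ 537.4 -325.4   65.    57.8  -70.4]
corners [[0.5975, -0.2728, 0.012], [0.6178, -0.3302, 0.012], [0.5207, -0.3683, 0.012], [0.4983, -0.3091, 0.012]]
```

View pics/b3.png

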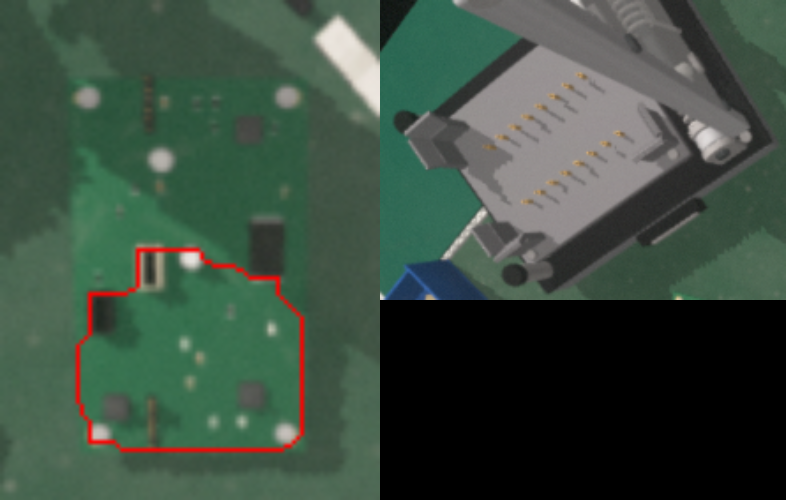

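The GrabCut outline covers only the lit half, so I'll discard it. The screw heads are clear in the crop at (88,97), (288,97), (286,433) and (100,433), and I'll refine those as bright blobs.

```bash
cat >> h.py <<'E'
def blob(c,uv,rad=4):
    g=c['img'].min(2).astype(float);u,v=map(int,np.round(uv))
    p=g[v-rad:v+rad+1,u-rad:u+rad+1];p=np.clip(p-(p.min()+p.max())/2,0,None)
    y,x=np.mgrid[-rad:rad+1,-rad:rad+1];return u+(p*x).sum()/p.sum(),v+(p*y).sum()/p.sum()
def pose4(P): # far-left, far-right, near-right, near-left
    P=np.asarray(P)[:,:2];c=P.mean(0);d=P[0]+P[1]-P[2]-P[3]
    L=[np.linalg.norm(P[i]-P[(i+1)%4]) for i in range(4)]
    return c.round(4),np.degrees(np.arctan2(d[1],d[0])).round(2),np.round(L,4)
E
python3 - <<'E'
from h import *
w=r.camera('wrist')
B=[blob(w,(255+x/4,80+y/4)) for x,y in((88,97),(288,97),(286,433),(100,433))]
print(np.round(B,1).tolist(),pose4(ray(w,B,.0135)))
C=[(273,99.5),(332.2,99.9),(331,192),(275.3,192.5)]
print(pose4(ray(w,C,.012)))
f=500/170*.6
def px(x,y):return ((x-380)/f+20,y/f)
# probe rows (tips approx z .045): ends
Q=[px(*a) for a in((581,74),(488,147),(618,133),(526,201))]
print('probes',ray(w,Q,.042).round(4).tolist())
print(r.observe()['eef_pos'])
E
```

```text
[[276.5, 103.9], [326.3, 103.7], [325.9, 187.9], [279.2, 188.0]] (array([ 0.5594, -0.3181]), np.float64(19.64), array([0.054 , 0.0938, 0.0543, 0.0939]))
(array([ 0.5592, -0.3191]), np.float64(19.23), array([0.0644, 0.1031, 0.0652, 0.1043]))
probes [[0.6053, -0.1304, 0.042], [0.5502, -0.0849, 0.042], [0.5815, -0.1578, 0.042], [0.5273, -0.1129, 0.042]]
[ 0.53314943 -0.34606849  0.38067325]
```

Emit:
step_arm([
  [-1,0.28,-0.15,0.2,0],
  [-1,0.28,-0.15,0.5,0],
  [-1,0.28,-0.15,0.9,0],
  [-1,0.28,-0.15,0.9,0],
  [-1,0.28,-0.15,0.9,0],
  [-1,0.28,-0.15,0.9,0],
])

```text
clock: 1.85
eef_pos: [0.5597, -0.3185, 0.2759]
orientation: [0.002, 0.986, 0.17, 0.002]
ft_force: [-0.2, -0.2, 1.1]
finger_gap: 0.0856
gripper_force: 0.0
```

Emit:
step_arm([
  [-1,0,0,0.3,0],
  [-1,0,0,0.6,0],
  [-1,0,0,0.75,0],
  [-1,0,0,0.85,0],
  [-1,0,0,0.85,0],
  [-1,0,0,0.85,0],
  [-1,0,0,0.85,0],
])

```text
clock: 2.55
eef_pos: [0.5597, -0.3182, 0.1729]
orientation: [0.001, 0.985, 0.17, 0.001]
ft_force: [-0.3, 0.4, -0.4]
finger_gap: 0.0854
gripper_force: 0.0
```

Emit:
step_arm([
  [-1,0,0,0.035,0],
  [-1,0,0,0.035,0],
  [1,0,0,0.035,0],
  [1,0,0,0.035,0],
  [1,0,0,0.035,0],
  [1,0,0,0.035,0],
  [1,0,0,0.035,0],
  [1,0,0,0.035,0],
  [1,0,0,0.035,0],
])

```text
clock: 3.45
eef_pos: [0.5593, -0.3181, 0.1678]
orientation: [0.001, 0.985, 0.17, 0.001]
ft_force: [-0.7, -0.9, 5.4]
finger_gap: 0.063
gripper_force: 68.0
```

Emit:
step_arm([
  [1,0,0,-0.1,0],
  [1,0,0,-0.3,0],
  [1,0,0,-0.6,0],
  [1,0,0,-0.9,0],
  [1,0,0,-1,0],
  [1,0,0,-1,0],
])

```text
clock: 4.05
eef_pos: [0.5593, -0.3178, 0.2889]
orientation: [0.002, 0.985, 0.17, 0.002]
ft_force: [-0.2, 0.4, -1.0]
finger_gap: 0.063
gripper_force: 65.8
```

Emit:
step_arm([
  [1,0,0.1,-0.3,0],
  [1,0,0.1,-0.6,0],
  [1,0,0.1,-0.9,0],
  [1,0,0.1,-0.9,0],
  [1,0,0.1,-0.9,0],
  [1,0,0.1,-0.9,0],
])

```text
clock: 4.65
eef_pos: [0.5623, -0.3284, 0.3904]
orientation: [-0.002, 0.985, 0.17, -0.002]
ft_force: [-0.4, -0.1, -1.9]
finger_gap: 0.0629
gripper_force: 66.2
```

Run:
```python
from h import *
o=r.observe();print(o['clock'],o['eef_pos'],o['finger_gap'],o['gripper_force'],o['ft_force'])
w=r.camera('wrist');np.save('w4.npy',w,allow_pickle=True)
I=w['img'][:,:,::-1]
cv2.imwrite('pics/w4.png',np.vstack([cv2.resize(I[0:400,0:640],(480,300)),cv2.resize(I[0:150,0:240],(480,300),interpolation=cv2.INTER_CUBIC)]))
```

```text
4.65 [ 0.56232105 -0.32842294  0.39038634] 0.06292516345288429 66.18790984153748 [-0.41591559 -0.10655958 -1.92180806]
```

View pics/w4.png

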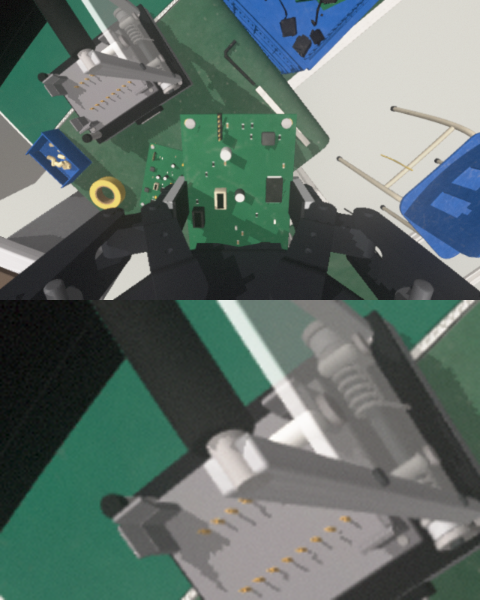

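The board is held flat between the fingers, with its far heads at about (252,164) and (384,164) at full scale. The jig nest is at about (147,127), with probe rows visible. I'll overlay a jig estimate on an enlarged crop to check it.

```bash
cat >> h.py <<'E'
def J(c,a,P):
    a=np.radians(a);P=np.asarray(P,float);R=np.array([[np.cos(a),-np.sin(a)],[np.sin(a),np.cos(a)]])
    return np.c_[P[:,:2]@R.T+c,P[:,2]]
def rect(x0,x1,h,z):return [(x0,-h,z),(x1,-h,z),(x1,h,z),(x0,h,z)]
E
python3 - <<'E'
from h import *
w=np.load('w4.npy',allow_pickle=True).item()
c,a=(.5661,-.1215),-40
x0,y0,s=40,15,4
def crop(x0,y0,x1,y1):return cv2.resize(w['img'][y0:y1,x0:x1,::-1],None,fx=s,fy=s,interpolation=cv2.INTER_CUBIC)
I=crop(40,15,240,160)
for P,col in((rect(-.062,.062,.047,.04),(0,0,255)),(rect(-.072,.104,.063,.028),(0,255,255)),([(.0994,-.044,.2345),(.0994,.044,.2345)],(255,0,255))):
    p=(proj(w,J(c,a,P))-[x0-.5,y0-.5])*s
    cv2.polylines(I,[np.int32(p)],True,col,1)
cv2.imwrite('pics/j5.png',I)
E
```

```text
(no output)
```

View pics/j5.png

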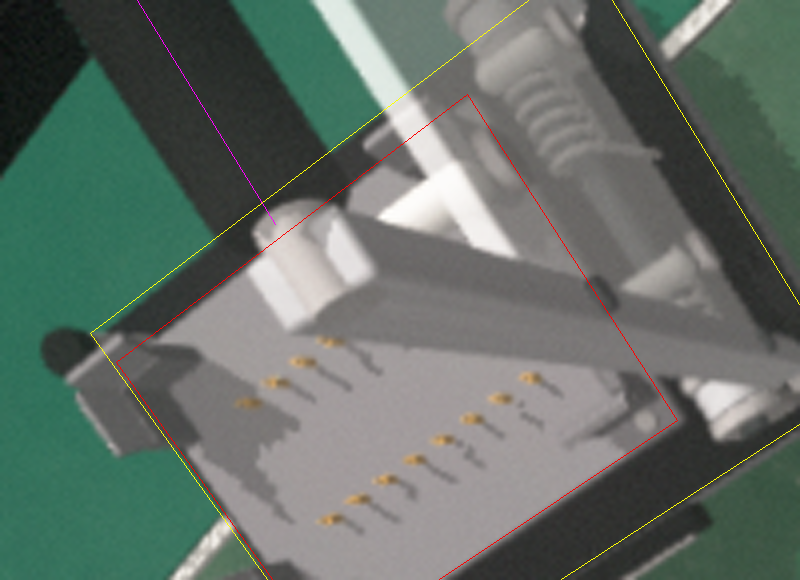

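The red plate outline and yellow base outline sit within a few pixels of the real edges: the left plate corner is at about (118,362) and the right corner at about (677,421). I'll refine with numeric edge profiles.

```bash
cat >> h.py <<'E'
def prof(w,c,a,z,fixed,axis,lo,hi,n=121):
    t=np.linspace(lo,hi,n);P=np.zeros((n,3));P[:,axis]=t;P[:,1-axis]=fixed;P[:,2]=z
    p=proj(w,J(c,a,P)).astype(np.float32)
    v=cv2.remap(w['img'],p[:,0].reshape(1,-1),p[:,1].reshape(1,-1),cv2.INTER_LINEAR)[0].astype(float)
    g=cv2.GaussianBlur(v.T,(9,1),0).T;d=np.linalg.norm(np.gradient(g,axis=0),axis=1)
    i=d[3:-3].argmax()+3;return round(t[i]*1000,1),round(d[i],1),v[max(i-12,0)].astype(int).tolist(),v[min(i+12,n-1)].astype(int).tolist()
E
python3 - <<'E'
from h import *
w=np.load('w4.npy',allow_pickle=True).item()
c,a=(.5661,-.1215),-40
for x in(-.04,-.02,0,.02,.04):print('plate -y',x,prof(w,c,a,.04,x,1,-.056,-.038))
for x in(-.06,-.03,0,.05,.08):print('base -y',x,prof(w,c,a,.028,x,1,-.073,-.056))
for x in(-.055,-.045,-.035,-.025):print('plate +y',x,prof(w,c,a,.04,x,1,.038,.056),'base +y',prof(w,c,a,.028,x,1,.056,.073))
for y in(-.045,-.03,-.015,0,.015):print('plate -x',y,prof(w,c,a,.04,y,0,-.070,-.053),'base -x',prof(w,c,a,.028,y,0,-.08,-.065))
for y in(-.06,-.04,-.02,0):print('base +x',y,prof(w,c,a,.028,y,0,.095,.115))
E
```

```text
plate -y -0.04 (np.float64(-48.5), np.float64(8.8), [52, 51, 50], [119, 116, 115])
plate -y -0.02 (np.float64(-48.2), np.float64(9.8), [54, 55, 54], [156, 151, 151])
plate -y 0 (np.float64(-47.9), np.float64(10.8), [55, 55, 54], [157, 152, 153])
plate -y 0.02 (np.float64(-48.2), np.float64(10.4), [55, 54, 54], [156, 150, 150])
plate -y 0.04 (np.float64(-47.9), np.float64(10.8), [54, 54, 53], [160, 154, 155])
base -y -0.06 (np.float64(-56.7), np.float64(5.7), [49, 50, 48], [92, 90, 88])
base -y -0.03 (np.float64(-64.4), np.float64(5.0), [83, 90, 84], [47, 48, 46])
base -y 0 (np.float64(-64.1), np.float64(5.5), [85, 89, 85], [50, 50, 48])
base -y 0.05 (np.float64(-63.9), np.float64(5.8), [70, 71, 70], [48, 49, 47])
base -y 0.08 (np.float64(-64.1), np.float64(7.3), [79, 89, 81], [46, 48, 45])
plate +y -0.055 (np.float64(55.0), np.float64(5.9), [55, 59, 58], [52, 111, 89]) base +y (np.float64(61.2), np.float64(6.3), [47, 53, 51], [53, 114, 92])
plate +y -0.045 (np.float64(45.5), np.float64(14.3), [157, 153, 152], [52, 55, 54]) base +y (np.float64(61.2), np.float64(4.9), [49, 52, 51], [55
[... 741 characters left out ...]
x (np.float64(-68.0), np.float64(6.2), [79, 82, 79], [140, 135, 136])
plate -x 0 (np.float64(-60.2), np.float64(8.2), [72, 100, 88], [156, 151, 151]) base -x (np.float64(-70.1), np.float64(12.5), [223, 219, 212], [123, 120, 120])
plate -x 0.015 (np.float64(-60.4), np.float64(9.6), [61, 99, 85], [157, 152, 152]) base -x (np.float64(-68.8), np.float64(7.1), [66, 99, 86], [154, 148, 148])
base +x -0.06 (np.float64(106.0), np.float64(4.3), [50, 52, 50], [75, 79, 75])
base +x -0.04 (np.float64(105.8), np.float64(4.9), [50, 51, 50], [78, 81, 79])
base +x -0.02 (np.float64(105.5), np.float64(5.4), [52, 53, 51], [79, 81, 79])
base +x 0 (np.float64(105.3), np.float64(4.2), [53, 54, 53], [77, 79, 77])
```

Run:
```python
from h import *
w=np.load('w4.npy',allow_pickle=True).item()
B=[blob(w,(252,164),6),blob(w,(384,164),6)];print(np.round(B,1))
P=ray(w,B,.3904-.1543);t=np.radians(19.6);X=np.array([np.cos(t),np.sin(t)]);Y=np.array([np.sin(t),-np.cos(t)])
d=P[:,:2]-[.5623,-.3284];print('tool x,y of heads',(d@X).round(4),(d@Y).round(4), 'sep',np.linalg.norm(P[0]-P[1]))
```

```text
[[252.6 164.3]
 [382.5 163.9]]
tool x,y of heads [0.0468 0.047 ] [-0.0279  0.0263] sep 0.05418429521838339
```

Emit:
step_arm([
  [1,0,0,-0.3,0.1],
  [1,0,-0.1,-0.4,0.25],
  [1,0.1,-0.3,-0.4,0.4],
  [1,0.2,-0.6,-0.4,0.55],
  [1,0.3,-0.8,-0.4,0.66],
  [1,0.3,-0.8,-0.4,0.66],
  [1,0.3,-0.8,-0.4,0.66],
])

```text
clock: 5.4
eef_pos: [0.5647, -0.2259, 0.4405]
orientation: [-0.0, 0.996, -0.087, -0.001]
ft_force: [0.2, -0.3, -1.4]
finger_gap: 0.0629
gripper_force: 66.3
```

Emit:
step_arm([
  [1,0,-0.2,0,0.15],
  [1,-0.05,-0.5,0,0.3],
  [1,-0.1,-0.75,0,0.45],
  [1,-0.13,-0.84,0,0.6],
  [1,-0.13,-0.84,0,0.66],
  [1,-0.13,-0.84,0,0.66],
  [1,-0.13,-0.84,0,0.66],
  [1,-0.13,-0.84,0,0.66],
])

```text
clock: 6.2
eef_pos: [0.5671, -0.1253, 0.442]
orientation: [0.0, 0.94, -0.341, -0.0]
ft_force: [-0.4, 0.1, -2.0]
finger_gap: 0.063
gripper_force: 66.3
```

```bash
cat > rel.py <<'E'
from h import *
from scipy.spatial.transform import Rotation as R
def rel(c=(.5665,-.1236),a=-39.65):
    o=r.observe();q=o['orientation'];M=R.from_quat([*q[1:],q[0]]).as_matrix()
    t=np.degrees(np.arctan2(M[1,0],M[0,0]));d=np.array(c)-o['eef_pos'][:2]
    print('clk',o['clock'],'eef',o['eef_pos'].round(4),'yaw',t.round(2),'tilt',np.degrees(np.arccos(-M[2,2])).round(2),'to go tool x,y units',(d@M[:2,:2]/.12).round(4),'twist units',((t-a)/45).round(4),'F',np.round(o['ft_force'],1),'gap',o['finger_gap'].round(4))
    return o
E
python3 -c "
from rel import *;rel()
w=r.camera('wrist');np.save('w6.npy',w,allow_pickle=True)
c,a=(.5665,-.1236),-39.65
for y in(-.06,-.04,.04,.055):print('base +x',y,prof(w,c,a,.028,y,0,.095,.115))
for x in(.02,.04,.08):print('base -y',x,prof(w,c,a,.028,x,1,-.073,-.056),'base +y',x,prof(w,c,a,.028,x,1,.056,.073))
for x in(.02,.04,.055):print('plate -y',x,prof(w,c,a,.04,x,1,-.056,-.038),'+y',prof(w,c,a,.04,x,1,.038,.056))
cv2.imwrite('pics/w6.png',w['img'][:,:,::-1])
"
```

```text
Traceback (most recent call last):
  File "rel.py", line 6, in rel
    print('clk',o['clock'],'eef',o['eef_pos'].round(4),'yaw',t.round(2),'tilt',np.degrees(np.arccos(-M[2,2])).round(2),'to go tool x,y units',(d@M[:2,:2]/.12).round(4),'twist units',((t-a)/45).round(4),'F',np.round(o['ft_force'],1),'gap',o['finger_gap'].round(4))
                                                                                                                                                                                                                                              ^^^^^^^^^^^^^^^^^^^^^
AttributeError: 'float' object has no attribute 'round'
```

```bash
sed -i "s/o\['finger_gap'\].round(4)/round(o['finger_gap'],4)/" rel.py
python3 -c "
from rel import *;rel()
w=r.camera('wrist');np.save('w6.npy',w,allow_pickle=True)
c,a=(.5665,-.1236),-39.65
for y in(-.06,-.04,.04,.055):print('base +x',y,prof(w,c,a,.028,y,0,.095,.115))
for x in(.02,.04,.08):print('base -y',x,prof(w,c,a,.028,x,1,-.073,-.056),'base +y',x,prof(w,c,a,.028,x,1,.056,.073))
for x in(.02,.04,.055):print('plate -y',x,prof(w,c,a,.04,x,1,-.056,-.038),'+y',prof(w,c,a,.04,x,1,.038,.056))
cv2.imwrite('pics/w6.png',w['img'][:,:,::-1])
"
```

```text
clk 6.2 eef [ 0.5671 -0.1253  0.442 ] yaw -39.87 tilt 0.04 to go tool x,y units [-0.0128 -0.0074] twist units -0.0048 F [-0.4  0.1 -2. ] gap 0.063
base +x -0.06 (np.float64(96.0), np.float64(4.2), [170, 166, 164], [199, 196, 194])
base +x -0.04 (np.float64(114.5), np.float64(2.0), [254, 253, 252], [248, 246, 243])
base +x 0.04 (np.float64(95.5), np.float64(1.5), [193, 188, 182], [203, 198, 193])
base +x 0.055 (np.float64(98.8), np.float64(3.6), [146, 144, 141], [176, 174, 172])
base -y 0.02 (np.float64(-68.2), np.float64(0.4), [76, 138, 100], [75, 136, 98]) base +y 0.02 (np.float64(63.1), np.float64(0.7), [73, 139, 100], [74, 139, 101])
base -y 0.04 (np.float64(-68.5), np.float64(4.3), [79, 102, 84], [58, 62, 57]) base +y 0.04 (np.float64(62.5), np.float64(4.8), [62, 68, 64], [64, 129, 105])
base -y 0.08 (np.float64(-63.4), np.float64(19.7), [92, 107, 97], [232, 227, 224]) base +y 0.08 (np.float64(64.5), np.float64(10.2), [222, 217, 214], [89, 134, 116])
plate -y 0.02 (np.float64(-52.4), np.float64(0.7), [77, 138, 100], [78, 139, 100]) +y (np.float64(51.0), np.float64(0.5), [76, 141, 101], [75, 140, 102])
plate -y 0.04 (np.float64(-46.2), np.float64(10.8), [65, 67, 65], [174, 169, 167]) +y (np.float64(48.2), np.float64(9.5), [156, 153, 151], [62, 67, 63])
plate -y 0.055 (np.float64(-46.4), np.float64(11.1), [64, 67, 64], [157, 152, 151]) +y (np.float64(47.6), np.float64(13.6), [188, 183, 180], [66, 71, 67])
```

View pics/w6.png

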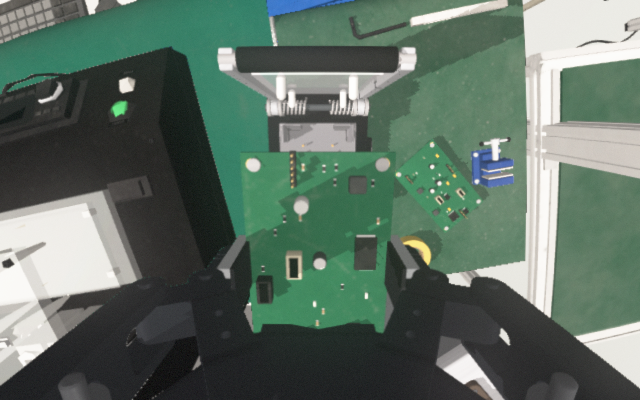

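The wrist view shows the board's heads at (253,164) and (382,164). The open frame is straight ahead, with its handle across (235–400,60), and it is symmetrical with the board. The black fixture is clear on the left, so I'll descend.

Emit:
step_arm([
  [1,-0.01,-0.007,0.3,0],
  [1,-0.01,-0.007,0.6,0],
  [1,-0.01,-0.007,0.85,0],
  [1,-0.01,-0.007,1,0],
  [1,-0.01,-0.007,1,0],
  [1,-0.01,-0.007,1,0],
])

```text
clock: 6.85
eef_pos: [0.5669, -0.1234, 0.3229]
orientation: [0.0, 0.94, -0.341, 0.0]
ft_force: [0.5, -0.5, -0.9]
finger_gap: 0.0627
gripper_force: 66.3
```

Emit:
step_arm([
  [1,0,0,0.25,0],
  [1,0,0,0.45,0],
  [1,0,0,0.6,0],
  [1,0,0,0.6,0],
  [1,0,0,0.6,0],
  [1,0,0,0.6,0],
])

```text
clock: 7.45
eef_pos: [0.5677, -0.1234, 0.2531]
orientation: [0.0, 0.94, -0.341, 0.002]
ft_force: [0.8, -0.3, -0.3]
finger_gap: 0.063
gripper_force: 66.3
```

```bash
python3 -c "
from rel import *;rel()"
```

```text
clk 7.45 eef [ 0.5677 -0.1234  0.2531] yaw -39.85 tilt 0.26 to go tool x,y units [-0.0065  0.0076] twist units -0.0045 F [ 0.8 -0.3 -0.3] gap 0.063
```

Emit:
step_arm([
  [1,-0.003,0.005,0.05,0],
  [1,-0.003,0.005,0.1,0],
  [1,-0.003,0.005,0.15,0],
  [1,-0.003,0.005,0.2,0],
  [1,-0.003,0.005,0.25,0],
  [1,-0.003,0.005,0.25,0],
  [1,-0.003,0.005,0.25,0],
])

```text
clock: 8.15
eef_pos: [0.566, -0.1232, 0.2202]
orientation: [-0.0, 0.94, -0.341, -0.0]
ft_force: [0.3, 0.0, -0.9]
finger_gap: 0.063
gripper_force: 66.3
```

```bash
python3 -c "
from rel import *;rel()"
```

```text
clk 8.15 eef [ 0.566  -0.1232  0.2202] yaw -39.85 tilt 0.04 to go tool x,y units [0.0055 0.    ] twist units -0.0045 F [ 0.3  0.  -0.9] gap 0.063
```

Emit:
step_arm([
  [1,0.003,0,0.03,0],
  [1,0.003,0,0.06,0],
  [1,0.003,0,0.085,0],
  [1,0.003,0,0.095,0],
  [1,0.003,0,0.095,0],
  [1,0.003,0,0.095,0],
])

```text
clock: 8.75
eef_pos: [0.5663, -0.1234, 0.2092]
orientation: [0.0, 0.94, -0.341, 0.0]
ft_force: [-0.4, -0.0, -1.5]
finger_gap: 0.0629
gripper_force: 66.3
```

Almost seated (feet about 1.5 mm up). I'll go slightly lower and release.

Emit:
step_arm([
  [1,0,0,0.012,0],
  [1,0,0,0.012,0],
  [1,0,0,0.012,0],
])

```text
clock: 9.05
eef_pos: [0.5664, -0.1235, 0.2079]
orientation: [0.0, 0.94, -0.341, 0.0]
ft_force: [0.0, -0.2, -0.3]
finger_gap: 0.0626
gripper_force: 66.6
```

Emit:
step_arm([
  [0.2,0,0,0,0],
  [-0.2,0,0,0,0],
  [-1,0,0,0,0],
  [-1,0,0,0,0],
  [-1,0,0,0,0],
  [-1,0,0,0,0],
  [-1,0,0,0,0],
])

```text
clock: 9.75
eef_pos: [0.5663, -0.1234, 0.2077]
orientation: [-0.0, 0.94, -0.341, 0.0]
ft_force: [-0.1, -0.3, 0.1]
finger_gap: 0.0852
gripper_force: 0.0
```

Emit:
step_arm([
  [-1,0,0,-0.1,0],
  [-1,0,0,-0.3,0],
  [-1,0,0,-0.6,0],
  [-1,0,0,-1,0],
  [-1,0,0,-1,0],
  [-1,0,0,-1,0],
])

```text
clock: 10.35
eef_pos: [0.5667, -0.1236, 0.3307]
orientation: [0.0, 0.94, -0.341, 0.003]
ft_force: [-0.3, -0.2, -1.5]
finger_gap: 0.0855
gripper_force: 0.0
```

Emit:
step_arm([
  [-1,-0.2,0,-0.3,0],
  [-1,-0.2,0,-0.6,0],
  [-1,-0.2,0,-0.9,0],
  [-1,-0.2,0,-0.9,0],
  [-1,-0.2,0,-0.9,0],
  [-1,-0.2,0,-0.9,0],
])

```text
clock: 10.95
eef_pos: [0.5475, -0.1079, 0.433]
orientation: [-0.0, 0.94, -0.341, -0.002]
ft_force: [-0.0, 0.5, -0.7]
finger_gap: 0.0853
gripper_force: 0.0
```

```bash
python3 -c "
from rel import *;rel()
w=r.camera('wrist');np.save('w7.npy',w,allow_pickle=True)
cv2.imwrite('pics/w7.png',w['img'][:,:,::-1])
c,a=(.5665,-.1236),-39.65
print(proj(w,J(c,a,rect(-.047,.047,.027,.0535))).round(1).tolist(), proj(w,J(c,a,[(.0994,-.044,.2345),(.0994,.044,.2345)])).round(1).tolist())
"
```

```text
clk 10.95 eef [ 0.5475 -0.1079  0.433 ] yaw -39.86 tilt 0.26 to go tool x,y units [ 0.2054 -0.0014] twist units -0.0046 F [-0.   0.5 -0.7] gap 0.0853
[[340.4, 191.5], [341.7, 110.9], [293.9, 111.0], [295.7, 191.7]] [[404.6, -1.1], [231.0, -0.5]]
```

View pics/w7.png

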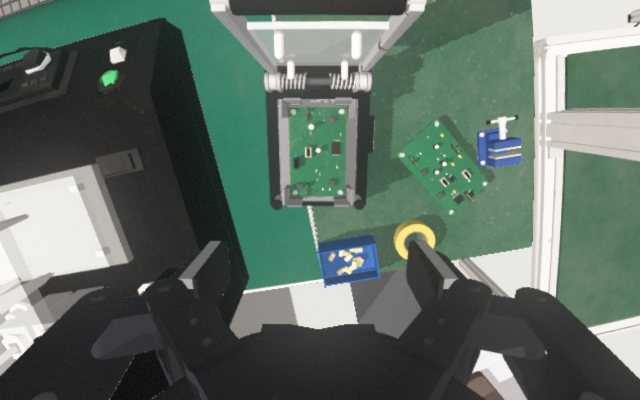

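The board lies in the nest between the corner guides, centred at about (318,152), with the frame still open at the top. I'll check numerically that it is seated.

```bash
python3 -c "
from rel import *
w=np.load('w7.npy',allow_pickle=True).item()
B=[blob(w,p,4) for p in((293.9,111),(341.7,110.9),(340.4,191.5),(295.7,191.7))];print(np.round(B,1).tolist())
for z in(.0535,.062):
  P=ray(w,B,z);print(z,pose4(P))
  a=np.radians(-39.65);print('jig offset mm',((P.mean(0)[:2]-[.5665,-.1236])@np.array([[np.cos(a),-np.sin(a)],[np.sin(a),np.cos(a)]])*1000).round(1))
c,a=(.5665,-.1236),-39.65
for x in(-.03,0,.03):print('plate -y',x,prof(w,c,a,.04,x,1,-.056,-.038)[:2],'+y',prof(w,c,a,.04,x,1,.038,.056)[:2])
o=r.observe();print(o['joint_pos'].round(3))
"
```

```text
[[293.2, 111.6], [341.0, 111.2], [339.7, 191.8], [295.0, 191.9]]
0.0535 (array([ 0.5667, -0.1227]), np.float64(-39.71), array([0.054 , 0.094 , 0.054 , 0.0937]))
jig offset mm [-0.4  0.8]
0.062 (array([ 0.5675, -0.1234]), np.float64(-39.71), array([0.0526, 0.0917, 0.0527, 0.0914]))
jig offset mm [0.6 0.8]
plate -y -0.03 (np.float64(-46.4), np.float64(8.1)) +y (np.float64(47.4), np.float64(14.6))
plate -y 0 (np.float64(-45.6), np.float64(7.5)) +y (np.float64(47.8), np.float64(15.6))
plate -y 0.03 (np.float64(-45.9), np.float64(10.0)) +y (np.float64(47.9), np.float64(13.9))
[-0.377  0.008  1.836 -0.     1.302  1.89 ]
```

```bash
python3 -c "
from rel import *
w=np.load('w7.npy',allow_pickle=True).item();c=r.camera('top')
a=np.radians(-39.65);M=np.array([[np.cos(a),-np.sin(a)],[np.sin(a),np.cos(a)]])
def j(P):return ((P[:,:2]-[.5665,-.1236])@M*1000).round(0).tolist()
for z in(0,.13):
  print(z,'top',j(ray(c,[(275,112),(240,170),(207,226)],z)),'wr',j(ray(w,[(163,18),(200,140),(245,288)],z)))
# dark extents along rows of wrist image left of jig
g=w['img'].max(2)
for v in range(20,300,30):
  d=np.where((g[v,60:262]<45))[0]+60; print(v,d.max() if len(d) else None, end='; ')
"
```

```text
0 top [[155.0, 181.0], [-23.0, 145.0], [-189.0, 110.0]] wr [[163.0, 192.0], [12.0, 158.0], [-213.0, 113.0]]
0.13 top [[133.0, 140.0], [-23.0, 109.0], [-167.0, 78.0]] wr [[124.0, 130.0], [21.0, 107.0], [-131.0, 76.0]]
20 163; 50 185; 80 192; 110 200; 140 208; 170 217; 200 225; 230 234; 260 242; 290 242;
```

Emit:
step_arm([
  [-1,0.1,0,-0.1,-0.18],
  [-1,0.2,0.05,-0.1,-0.36],
  [-1,0.3,0.08,-0.1,-0.54],
  [-1,0.4,0.1,-0.1,-0.72],
  [-1,0.5,0.1,-0.1,-0.9],
  [-1,0.5,0.1,-0.1,-1],
  [-1,0.5,0.1,-0.1,-1],
  [-1,0.5,0.1,-0.1,-1],
])

```text
clock: 11.85
eef_pos: [0.5862, -0.1557, 0.4464]
orientation: [-0.001, 0.999, 0.044, -0.001]
ft_force: [-0.2, -0.7, 0.6]
finger_gap: 0.0853
gripper_force: 0.0
```

Emit:
step_arm([
  [-1,0,0,0,-0.18],
  [-1,0,0,0,-0.36],
  [-1,0,0,0,-0.54],
  [-1,0,0,0,-0.72],
  [-1,0,0,0,-0.9],
  [-1,0,0,0,-1],
  [-1,0,0,0,-1],
  [-1,0,0,0,-1],
])

```text
clock: 12.65
eef_pos: [0.5861, -0.1555, 0.4474]
orientation: [-0.0, 0.906, 0.423, -0.0]
ft_force: [-0.2, -0.1, 0.2]
finger_gap: 0.0852
gripper_force: 0.0
```

```bash
python3 -c "
from rel import *;rel((.6302,-.2024),50.35)
w=r.camera('wrist');np.save('w8.npy',w,allow_pickle=True)
c,a=(.5665,-.1236),-39.65
for y in(-.03,0,.03):print('handle',y,prof(w,c,a,.2345,y,0,.06,.14))
print(proj(w,J(c,a,[(.0994,-.044,.2345),(.0994,.044,.2345)])))
t=np.linspace(.06,.14,41);p=proj(w,J(c,a,np.c_[t,t*0,t*0+.2345])).astype(int);print(list(zip((t*1000).astype(int).tolist(),[int(w['img'][v,u].max()) if 0<=v<400 and 0<=u<640 else -1 for u,v in p])))
"
```

```text
clk 12.65 eef [ 0.5861 -0.1555  0.4474] yaw 50.02 tilt 0.03 to go tool x,y units [-0.0632  0.5324] twist units -0.0074 F [-0.2 -0.1  0.2] gap 0.0852
handle -0.03 (np.float64(92.0), np.float64(49.8), [208, 203, 202], [58, 59, 57])
handle 0 (np.float64(88.7), np.float64(47.1), [161, 164, 157], [70, 71, 70])
handle 0.03 (np.float64(88.7), np.float64(49.3), [169, 175, 166], [68, 70, 71])
[[411.14110382 266.36672238]
 [422.12630721 134.42411249]]
[(60, 225), (62, 163), (64, 161), (66, 214), (68, 200), (70, 175), (72, 170), (74, 172), (76, 173), (78, 165), (80, 165), (82, 163), (84, 166), (86, 236), (88, 244), (90, 131), (92, 93), (94, 68), (96, 71), (98, 70), (100, 74), (102, 69), (104, 71), (106, 65), (108, 125), (110, 118), (112, 108), (114, 127), (116, 118), (118, 202), (120, 199), (122, 196), (124, 193), (126, 182), (128, 194), (130, 207), (132, 204), (134, 203), (136, 203), (138, 203), (140, 205)]
```

Emit:
step_arm([
  [-1,-0.06,0.3,0,-0.007],
  [-1,-0.06,0.53,0,-0.007],
  [-1,-0.06,0.53,0.05,-0.007],
  [-1,-0.06,0.53,0.25,-0.007],
  [-1,-0.06,0.53,0.4,-0.007],
  [-1,-0.06,0.53,0.47,-0.007],
  [-1,-0.06,0.53,0.47,-0.007],
  [-1,-0.06,0.53,0.47,-0.007],
])

```text
clock: 13.5
eef_pos: [0.6305, -0.2018, 0.3921]
orientation: [0.0, 0.905, 0.426, 0.0]
ft_force: [-0.4, 1.2, 1.1]
finger_gap: 0.0852
gripper_force: 0.0
```

```bash
python3 -c "
from rel import *;rel((.6302,-.2024),50.35)
"
```

```text
clk 13.5 eef [ 0.6305 -0.2018  0.3921] yaw 50.46 tilt 0.05 to go tool x,y units [-0.0053  0.0015] twist units 0.0023 F [-0.4  1.2  1.1] gap 0.0852
```

Emit:
step_arm([
  [0,0,0,0.01,0],
  [1,0,0,0.01,0],
  [1,0,0,0.01,0],
  [1,0,0,0.01,0],
  [1,0,0,0.01,0],
  [1,0,0,0.01,0],
  [1,0,0,0.01,0],
  [1,0,0,0.01,0],
])

```text
clock: 14.3
eef_pos: [0.6303, -0.2018, 0.3905]
orientation: [-0.0, 0.905, 0.426, -0.0]
ft_force: [-2.7, 1.7, 3.0]
finger_gap: 0.0123
gripper_force: 58.5
```

```bash
python3 -c "
from rel import *;o=rel((.6302,-.2024),50.35)
# swing path: tool y (+ = jig +x), tool z (down) in units, from phi0
R=.1855;p0=1.6755
for k in range(0,17):
  p=p0-k*.1
  print(k/10,round(-(np.cos(p)-np.cos(p0))*R/.12,3),round(-(np.sin(p)-np.sin(p0))*R/.12,3))
"
```

```text
clk 14.3 eef [ 0.6303 -0.2018  0.3905] yaw 50.46 tilt 0.05 to go tool x,y units [-0.0042  0.0021] twist units 0.0024 F [-2.7  1.7  3. ] gap 0.0123
0.0 -0.0 -0.0
0.1 -0.154 -0.008
0.2 -0.309 -0.001
0.3 -0.462 0.021
0.4 -0.611 0.058
0.5 -0.757 0.111
0.6 -0.896 0.177
0.7 -1.028 0.257
0.8 -1.152 0.35
0.9 -1.265 0.455
1.0 -1.368 0.571
1.1 -1.458 0.696
1.2 -1.536 0.83
1.3 -1.6 0.97
1.4 -1.649 1.117
1.5 -1.684 1.267
1.6 -1.703 1.421
```

Emit:
step_arm([
  [1,0,-0.077,-0.005,0],
  [1,0,-0.154,-0.008,0],
  [1,0,-0.231,-0.006,0],
  [1,0,-0.309,-0.001,0],
  [1,0,-0.386,0.009,0],
  [1,0,-0.462,0.021,0],
  [1,0,-0.462,0.021,0],
])

```text
clock: 15.0
eef_pos: [0.587, -0.1659, 0.3898]
orientation: [0.001, 0.904, 0.427, 0.001]
ft_force: [0.4, -1.4, 7.5]
finger_gap: 0.0121
gripper_force: 59.6
```

Emit:
step_arm([
  [1,0,-0.075,0.018,0],
  [1,0,-0.149,0.037,0],
  [1,0,-0.222,0.063,0],
  [1,0,-0.295,0.09,0],
  [1,0,-0.365,0.122,0],
  [1,0,-0.434,0.156,0],
  [1,0,-0.5,0.195,0],
  [1,0,-0.566,0.236,0],
  [1,0,-0.628,0.281,0],
  [1,0,-0.69,0.329,0],
  [1,0,-0.747,0.38,0],
  [1,0,-0.803,0.434,0],
])

```text
clock: 16.2
eef_pos: [0.5132, -0.1049, 0.3358]
orientation: [0.001, 0.905, 0.426, 0.001]
ft_force: [5.8, -0.9, 2.1]
finger_gap: 0.0118
gripper_force: 64.5
```

```bash
python3 -c "
from rel import *;o=rel()
print('phi est',o['joint_pos'].round(3),o['wrist_torque'].round(2))"
```

```text
clk 16.2 eef [ 0.5132 -0.1049  0.3358] yaw 50.46 tilt 0.15 to go tool x,y units [0.1623 0.4418] twist units 2.0024 F [ 5.8 -0.9  2.1] gap 0.0118
phi est [-3.950e-01  2.100e-02  2.007e+00  1.000e-03  1.111e+00  2.940e-01] [-0.28 -1.01 -0.1 ]
```

Emit:
step_arm([
  [1,0,-0.053,0.057,0],
  [1,0,-0.103,0.116,0],
  [1,0,-0.149,0.178,0],
  [1,0,-0.193,0.241,0],
  [1,0,-0.233,0.307,0],
  [1,0,-0.271,0.375,0],
  [1,0,-0.304,0.444,0],
  [1,0,-0.335,0.515,0],
  [1,0,-0.361,0.588,0],
  [1,0,-0.384,0.662,0],
  [1,0,-0.384,0.662,0],
])

```text
clock: 17.3
eef_pos: [0.4778, -0.0755, 0.2555]
orientation: [0.0, 0.905, 0.426, 0.001]
ft_force: [8.1, -0.9, 2.5]
finger_gap: 0.0119
gripper_force: 70.1
```

Emit:
step_arm([
  [1,0,-0.02,0.075,0],
  [1,0,-0.035,0.15,0],
  [1,0,-0.047,0.227,0],
  [1,0,-0.052,0.265,0],
  [1,0,-0.054,0.304,0],
  [1,0,-0.054,0.304,0],
  [1,0,-0.054,0.304,0],
])

```text
clock: 18.0
eef_pos: [0.4729, -0.0713, 0.2203]
orientation: [-0.001, 0.905, 0.426, 0.0]
ft_force: [2.1, 2.4, 9.2]
finger_gap: 0.0118
gripper_force: 72.0
```

```bash
python3 -c "
from rel import *;o=rel()
print(o['wrist_torque'].round(2),o['gripper_force'])"
```

```text
clk 18.0 eef [ 0.4729 -0.0713  0.2203] yaw 50.44 tilt 0.09 to go tool x,y units [0.1605 0.879 ] twist units 2.002 F [2.1 2.4 9.2] gap 0.0118
[ 0.14 -0.72 -0.09] 72.02392101287842
```

Emit:
step_arm([
  [1,0,0,0.01,0],
  [1,0,0,0.015,0],
  [1,0,0,0.015,0],
  [1,0,0,0.015,0],
])

```text
clock: 18.4
eef_pos: [0.4728, -0.0712, 0.2186]
orientation: [-0.001, 0.905, 0.426, 0.0]
ft_force: [1.6, 3.7, 11.1]
finger_gap: 0.0118
gripper_force: 72.1
```

Emit:
step_arm([
  [1,0,0,0.01,0],
  [1,0,0,0.015,0],
  [1,0,0,0.015,0],
  [1,0,0,0.015,0],
])

```text
clock: 18.8
eef_pos: [0.4727, -0.0711, 0.2163]
orientation: [-0.001, 0.905, 0.426, 0.0]
ft_force: [4.4, 3.3, 6.1]
finger_gap: 0.0118
gripper_force: 73.0
```

Emit:
step_arm([
  [1,0,0,0.01,0],
  [1,0,0,0.02,0],
  [1,0,0,0.02,0],
  [1,0,0,0.02,0],
  [1,0,0,0.02,0],
])

```text
clock: 19.3
eef_pos: [0.4727, -0.0711, 0.2141]
orientation: [-0.002, 0.905, 0.426, -0.0]
ft_force: [4.0, 2.8, 8.2]
finger_gap: 0.0118
gripper_force: 73.2
```

Emit:
step_arm([
  [1,0,0,0.01,0],
  [1,0,0,0.02,0],
  [1,0,0,0.02,0],
  [1,0,0,0.02,0],
  [1,0,0,0.02,0],
])

```text
clock: 19.8
eef_pos: [0.4729, -0.0711, 0.213]
orientation: [-0.002, 0.905, 0.426, -0.001]
ft_force: [-1.3, 4.5, 18.8]
finger_gap: 0.0121
gripper_force: 74.1
```

Emit:
step_arm([
  [1,0,0,0.008,0],
  [1,0,0,0.015,0],
  [1,0,0,0.015,0],
  [1,0,0,0.015,0],
  [1,0,0,0.015,0],
])

```text
clock: 20.3
eef_pos: [0.473, -0.0711, 0.2121]
orientation: [-0.002, 0.905, 0.426, -0.001]
ft_force: [-4.3, 5.3, 24.0]
finger_gap: 0.0124
gripper_force: 74.8
```

```bash
python3 -c "
from rel import *;o=rel()
print(o['wrist_torque'].round(2),o['gripper_force'])
w=r.camera('wrist');np.save('w9.npy',w,allow_pickle=True);t=r.camera('scene');np.save('s9.npy',t,allow_pickle=True)
for n,q in(('wrist',w),('scene',t)):
  for z in(.064,.072):print(n,z,proj(q,J((.5665,-.1236),-39.65,[(-.105,-.044,z),(-.105,.044,z),(-.06,-.05,.06),(-.06,.05,.06)])).round(0).tolist())
"
```

```text
clk 20.3 eef [ 0.473  -0.0711  0.2121] yaw 50.44 tilt 0.29 to go tool x,y units [0.1589 0.8794] twist units 2.002 F [-4.3  5.3 24. ] gap 0.0124
[ 0.83  0.67 -0.07] 74.84179615974426
wrist 0.064 [[319.0, 321.0], [320.0, 125.0], [412.0, 326.0], [434.0, 110.0]]
wrist 0.072 [[319.0, 333.0], [320.0, 125.0], [412.0, 326.0], [434.0, 110.0]]
scene 0.064 [[245.0, 226.0], [255.0, 205.0], [265.0, 231.0], [274.0, 206.0]]
scene 0.072 [[245.0, 224.0], [254.0, 202.0], [265.0, 231.0], [274.0, 206.0]]
```

Emit:
step_arm([
  [1,0,0,0.01,0],
  [1,0,0,0.02,0],
  [1,0,0,0.02,0],
  [1,0,0,0.02,0],
  [1,0,0,0.02,0],
])

```text
clock: 20.9
eef_pos: [0.4732, -0.0711, 0.2109]
orientation: [-0.003, 0.905, 0.426, -0.002]
ft_force: [-9.1, 7.6, 33.6]
finger_gap: 0.0119
gripper_force: 75.8
```

```bash
python3 -c "
from rel import *;o=rel()
t=np.load('s9.npy',allow_pickle=True).item();w=np.load('w9.npy',allow_pickle=True).item()
# scene brightness map around nearer rail (y=-50): sample z profiles at rail x
c,a=(.5665,-.1236),-39.65
for x in(-.09,-.075,-.05,-.03):
  for y in (-.05,):
    z=np.arange(.02,.1,.004);p=proj(t,J(c,a,np.c_[z*0+x,z*0+y,z])).round().astype(int)
    print(x,y,[(int(k*1000),int(t['img'][v,u].mean())) for k,(u,v) in zip(z,p)])
print('img',p[0],p[-1])
"
```

```text
clk 20.9 eef [ 0.4732 -0.0711  0.2109] yaw 50.46 tilt 0.36 to go tool x,y units [0.1574 0.8781] twist units 2.0025 F [-9.1  7.6 33.6] gap 0.0119
-0.09 -0.05 [(20, 93), (24, 88), (28, 89), (32, 92), (36, 93), (40, 90), (44, 89), (48, 89), (52, 108), (56, 84), (60, 83), (64, 87), (68, 88), (72, 92), (76, 98), (80, 97), (84, 89), (88, 89), (92, 93), (96, 94)]
-0.075 -0.05 [(20, 17), (24, 54), (28, 72), (32, 77), (36, 76), (40, 70), (44, 144), (48, 112), (52, 111), (56, 154), (60, 162), (64, 169), (68, 152), (72, 60), (76, 63), (80, 71), (84, 73), (88, 68), (92, 69), (96, 61)]
-0.05 -0.05 [(20, 20), (24, 18), (28, 9), (32, 70), (36, 94), (40, 82), (44, 106), (48, 90), (52, 122), (56, 154), (60, 164), (64, 182), (68, 28), (72, 130), (76, 196), (80, 193), (84, 180), (88, 191), (92, 204), (96, 219)]
-0.03 -0.05 [(20, 23), (24, 19), (28, 15), (32, 98), (36, 119), (40, 88), (44, 89), (48, 90), (52, 64), (56, 138), (60, 164), (64, 156), (68, 205), (72, 198), (76, 195), (80, 193), (84, 193), (88, 194), (92, 188), (96, 197)]
img [279 247] [278 219]
```

Emit:
step_arm([
  [1,0,0,0,0],
  [1,0,0,0,0],
  [1,0,0,0,0],
  [1,0,0,0,0],
  [1,0,0,0,0],
  [1,0,0,0,0],
  [1,0,0,0,0],
  [1,0,0,0,0],
  [1,0,0,0,0],
  [1,0,0,0,0],
  [1,0,0,0,0],
  [1,0,0,0,0],
])

```text
clock: 22.1
eef_pos: [0.4732, -0.0711, 0.2109]
orientation: [-0.003, 0.905, 0.426, -0.001]
ft_force: [-8.4, 6.3, 34.2]
finger_gap: 0.0118
gripper_force: 75.8
```

Emit:
step_arm([
  [1,0,0,0,0],
  [1,0,0,0,0],
  [1,0,0,0,0],
  [1,0,0,0,0],
  [1,0,0,0,0],
  [1,0,0,0,0],
  [1,0,0,0,0],
  [1,0,0,0,0],
  [1,0,0,0,0],
  [1,0,0,0,0],
  [1,0,0,0,0],
  [1,0,0,0,0],
])

```text
clock: 23.3
eef_pos: [0.4732, -0.0711, 0.2109]
orientation: [-0.003, 0.905, 0.426, -0.002]
ft_force: [-8.6, 7.1, 33.0]
finger_gap: 0.0121
gripper_force: 75.8
```

Emit:
step_arm([
  [1,0,0,0,0],
  [1,0,0,0,0],
  [1,0,0,0,0],
  [1,0,0,0,0],
  [1,0,0,0,0],
  [1,0,0,0,0],
  [1,0,0,0,0],
  [1,0,0,0,0],
  [1,0,0,0,0],
  [1,0,0,0,0],
  [1,0,0,0,0],
  [1,0,0,0,0],
])

```text
clock: 24.5
eef_pos: [0.4732, -0.0711, 0.2109]
orientation: [-0.003, 0.905, 0.426, -0.002]
ft_force: [-8.2, 5.6, 33.7]
finger_gap: 0.0123
gripper_force: 75.8
```

```bash
python3 -c "
from rel import *;o=rel()
w=r.camera('wrist');t=r.camera('scene');c,a=(.5665,-.1236),-39.65
# rail upper-edge position in scene, several x: dark/bright change on the near side, vs level prediction
for x in(-.07,-.06,-.05,-.04,-.03,-.02,0,.02,.04):
  z=np.linspace(.03,.075,46);p=proj(t,J(c,a,np.c_[z*0+x,z*0-.054,z])).astype(np.float32)
  v=cv2.remap(t['img'],p[:,0].reshape(1,-1),p[:,1].reshape(1,-1),1)[0].mean(1);d=np.gradient(cv2.GaussianBlur(v.reshape(1,-1),(7,1),0)[0])
  i=d.argmax();print(x,'z rise',round(z[i]*1000),round(d[i],1))
"
```

```text
clk 24.5 eef [ 0.4732 -0.0711  0.2109] yaw 50.46 tilt 0.36 to go tool x,y units [0.1577 0.878 ] twist units 2.0024 F [-8.2  5.6 33.7] gap 0.0123
-0.07 z rise 47 21.9
-0.06 z rise 57 27.6
-0.05 z rise 33 23.6
-0.04 z rise 56 18.0
-0.03 z rise 33 15.6
-0.02 z rise 33 22.6
0 z rise 57 16.5
0.02 z rise 56 18.7
0.04 z rise 33 21.3
```

The rail's upper edge measures level (56–57 mm at each point where it was picked up), the contact is stiff at about 34 N, and nothing has moved for over 3 s. I'll hand in.

```bash
python3 -c "
from bench import r
print(r.hand_in())"
```

```text
the job is handed in; nothing more can be done
None
```

I handed the job in with the smaller board in the nest and the gripper still holding the frame down; the hand-in returned no verdict. The frame measured level and was held at about 34 N for over 3 s, though I could not read its angle or the nest travel directly.

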